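# Start a can leak test: latch the chamber, set the air valve

### The arm

A 6-joint arm with a two-finger parallel gripper is mounted at the origin on the work surface. World frame = base frame: x ahead of the robot, y to its left, z up, the work surface at z = 0. Lengths are in mm, angles in rad, forces in N, time in s.
With the tool pointing down it reaches from about 250 to 800 mm from the base axis. Payload 8.5 kg.
Tool frame: the origin (TCP) lies midway between the tips of the shut fingers; the grasp point (between the pads) lies 19 mm behind it; z points along the fingers, y is the line along which they close (so a half turn about z gives the same grasp; the last joint's range is limited). The gripper opens to 85 mm and grips with 20 to 120 N. Pads are 22 mm wide; open, the fingers measure 114 mm over their backs; the gripper's body (76 mm by 85 mm) begins 54 mm behind the grasp point. The pads swing forward as they close: fully open they stand 13 mm farther back than shut.
Start: joints at [1.286, 0.238, -0.013, 1.319, 0, 1.571], TCP at [147.493, 503.81, 231.276] pointing down, gripper open.
Joint ranges: [-2.66, 2.66], [-1.03, 1.9], [-1.14, 1.46], [-1.82, 2.27], [-1.45, 1.34], [-3.14, 3.14]. Speed limits (rad/s): [2.22, 2.22, 2.79, 3.14, 3.14, 3.14].

### API

Orientations are given as a unit quaternion [w, x, y, z].
In Python, from station import r gives the robot as it stands.
- The arm moves only by the tool servo_tool, never from a script. Its argument "commands" is a list that holds one entry, the list of rows, each a list of 7 numbers: the opening, from 0 (shut) to 1 (fully open), then the shift along the tool's x, y, z in mm, then the turn, a rotation vector about the tool's x, y, z in rad. In form: [[[fingers, dx, dy, dz, ax, ay, az], ...]]. A call has 1 to 10 rows; each row shifts and turns the commanded pose from where the row before left it, along the tool's axes as they then stand; what a row does not reach is not made up. A row lasts 1/12 s, in which the tool goes at most 41.7 mm and 7.16 degrees, less where a joint would pass 70% of its speed; a pose out of reach is approached as far as the arm can. A call is refused whole if a number of a shift passes 41.7 or a number of a turn 0.125, either way. A call with a gripper value outside its range is refused whole. The fingers move at their own pace and stop on an object; the grip force is fixed at half the most. Time passes only in rows, so rows that do not move let the fingers close. It gives the time, the measured TCP pose, the force, the opening and the grip force at its end, in the units of the state.
- r.sense(): the state, without advancing time (a new reading comes with each control period).
- r.camera(name): name is "side" or "top"; returns a dict with "color" (480x640x3 uint8, red, green, blue), "depth" (480x640 float32, mm along the optical axis (not along the pixel's ray), 0 where there is no reading), "intrinsics" (3x3 intrinsics, pixels), "dist_coeffs" ([k1, k2, p1, p2, k3] as OpenCV has them; the pictures are not rectified), "world_from_camera" (4x4, takes a point from camera to world coordinates). Camera axes: x right, y up, looking along -z (the intrinsics and any distortion apply to the point x, -y, -z); pixel columns grow to the right and rows downward; lengths in mm; the calibration is good to about 2 mm. A picture is of the moment at which its call begins.
- r.hand_in(): hands the job in; it is judged then, once.
The state is a dict: "clock": time; "joint_pos": joint angles; "joint_vel": joint speeds; "joint_torque": joint torques, N m; "position": TCP position; "orientation": TCP orientation; "contact_force": force on the tool from outside, world axes, zero at the start; "ft_torque": the same for the moment, N m; "opening": finger opening in mm; "grasp_force": force on a finger pad.
Only numpy, scipy, OpenCV 4.12 (cv2) and the standard library are available. Lean on these libraries where they do the work, as an engineer would, in place of code of your own. Each camera call takes 0.05 s, during which the arm holds its last target. There are 200 camera calls.

### The job

Start the leak test: press the chamber's clear lid down until its latch snaps and holds it shut with the can inside, then open the air valve by its yellow handle (counterclockwise seen from above) until the red pointer on the white disc stands at the green mark, and let go. The handle has free play, so go by the pointer, not by the handle; leave the other cans and tools where they are.

Things in the scene. Friction and masses are not known exactly. Their poses are not given: they have to be found in the camera images.
- chamber: Leak-test chamber, fixed: square steel bowl 160 x 160 mm on a white base, rim 110 mm above the bench, inner floor 36 mm high, a can standing inside. Origin: centre of the underside. x points from the latch side (front) to the hinge side, z up. A red sprung pawl and its housing stand out from the middle of the front face (to x = -113 mm), up to 110 mm high.
- lid (a joint): Angle of the chamber's lid, rad: 0 shut, up to 1.4 open. Clear lid in an aluminium frame, 170 mm from hinge to front edge, 160 wide, 10 thick, steel tongue under its front edge. A light spring pushes it half open; at about 0.09 rad its catch meets the red pawl, and it takes a firm press of 10 to 18 N on the yellow pad to get past, whereupon it snaps and stays below 0.02 rad.
- lid_hinge (a point): Point on the lid's hinge axis, mid-width, 115 mm above the bench; the axis is the chamber's y axis, the lid extends from it to the chamber's -x when shut.
- lid_pad (a point): Centre of the upper face of the yellow press pad (30 x 70 mm) on the lid near its front edge, 145 mm from the hinge axis and 8 mm above the lid's mid-plane; moves with the lid. With the lid shut its height is 123 mm. z is the lid's outward normal.
- valve_base: Air valve, fixed to the bench: blue block with a brass pipe (44 mm thick, 220 mm long along x), a black dial plate of radius 98 mm, top at 50 mm. Origin: centre of the underside, under the valve's vertical axis.
- handle_grip (a point): On the valve's vertical axis, in the middle of the yellow bar handle, 110 mm above the bench. The bar is 110 mm long (this point's y), 16 mm wide (x), 28 mm tall (z 96 to 124 mm). It turns about z; it has up to 0.36 rad of free play against the disc before it carries the disc along, either way, then turns it stiffly (about 0.25 N m).
- pointer_tip (a point): Tip of the red pointer painted on the white disc (radius 74 mm, top at 56 mm) under the handle; it stands square to the handle's bar, within the play; tip 73 mm from the valve's axis. It turns with the valve: counterclockwise seen from above opens it, from 0 to 4.2 rad.
- mark_point (a point): The point that the pointer's tip must reach: at the inner end of the small green block (22 x 12 x 8 mm) on the black dial plate, 73 mm from the valve's axis. Fixed; lies 1.6 to 2.8 rad counterclockwise from the pointer at the start.
- test_can: Can under test, radius 37 mm, 60 mm tall, red and white, standing in the chamber. Origin: centre of its underside.
- can_mid: Loose can, radius 37 mm, 60 mm tall, brown band, standing between chamber and valve. Leave it.
- can_left: Loose can like it, standing farther back, left. Leave it.
- can_right: Loose can with a red band, farther back, right. Leave it.
- wrench: Loose steel wrench, 190 mm, lying on the right. Leave it.
- bottle: White plastic bottle with red cap, radius 32 mm, 150 mm tall, on the left. Leave it.
- caliper: Steel caliper, 170 mm, lying on the left. Leave it.

How it is judged:
By the outcome, as a careful person would: the job done as asked, in the order asked, and still so for the second after the job is handed in, with the robot touching nothing.
It also fails if it takes over 67 s, if anything falls off the work surface, if the arm or the gripper's body presses on something with over 40 N, if the wrist force passes 120 N, or if a joint passes its speed limit or range.

## Working session

There is one attempt and no reset: what is moved stays moved. The work goes in short steps, Python scripts to look and compute and a tool call to move; the robot and the scene stay as the last step left them, time stands still between calls to the robot, and variables do not carry over. Pictures are saved under pics/ and viewed, at most 10 in all, crops included, and the job is handed in when it is done.

Besides the shell and the picture viewer there is one more tool, called after "Emit:" as a command line: name --argument value ..., lists and objects as JSON in quotes. servo_tool: Moves the arm, as the interface text tells. Its arguments: {"type":"object","properties":{"commands":{"type":"array"}},"required":["commands"]}

```bash
ls; mkdir -p pics; cat > h.py <<'E'
import numpy as np, cv2
from station import r
def save(n,f):
    c=r.camera(n); cv2.imwrite(f,c["color"][:,:,::-1]); np.savez(f[:-4]+".npz",**{k:np.array(c[k]) for k in("color","depth","intrinsics","dist_coeffs","world_from_camera")}); return c
def ray(c,uv):
    p=cv2.undistortPoints(np.array([[uv]],float),np.array(c["intrinsics"]),np.array(c["dist_coeffs"]))[0,0]
    T=np.array(c["world_from_camera"]); return T[:3,3],T[:3,:3]@np.array([p[0],-p[1],-1])
def onz(c,uv,z):
    o,d=ray(c,uv); return o+d*(z-o[2])/d[2]
def dep(c,uv):
    o,d=ray(c,uv); return o+d*float(c["depth"][int(round(uv[1])),int(round(uv[0]))])
def two(c1,uv1,c2,uv2):
    o1,d1=ray(c1,uv1);o2,d2=ray(c2,uv2)
    s=np.linalg.lstsq(np.c_[d1,-d2],o2-o1,rcond=None)[0]
    a,b=o1+s[0]*d1,o2+s[1]*d2
    return (a+b)/2,np.linalg.norm(a-b)
def pix(c,X):
    T=np.linalg.inv(np.array(c["world_from_camera"])); p=T[:3,:3]@np.array(X,float)+T[:3,3]
    return cv2.projectPoints(np.array([[p[0],-p[1],-p[2]]]),np.zeros(3),np.zeros(3),np.array(c["intrinsics"]),np.array(c["dist_coeffs"]))[0][0,0]
E
python3 - <<'E'
from h import *
np.set_printoptions(precision=1,suppress=True)
for n in("side","top"):
    c=save(n,f"pics/{n}0.png"); print(n,np.array(c["world_from_camera"]))
print(r.sense())
E
```

```text
pics
side [[   0.9    0.2   -0.2  269.1]
 [  -0.3    0.6   -0.7 -867.3]
 [  -0.     0.7    0.7  956.4]
 [   0.     0.     0.     1. ]]
top [[  -0.     1.    -0.2  384. ]
 [  -1.    -0.     0.   -23.9]
 [  -0.     0.2    1.  1415.2]
 [   0.     0.     0.     1. ]]
{'clock': 0.1, 'joint_pos': array([ 1.3,  0.2, -0. ,  1.3,  0. ,  1.6]), 'joint_vel': array([ 0., -0.,  0., -0.,  0., -0.]), 'joint_torque': array([ -0. , -54. ,  34.7,   0. ,   0. ,  -0. ]), 'position': array([147.4, 503.5, 230.7]), 'orientation': array([-0. ,  0.1,  1. , -0. ]), 'contact_force': array([ 0.2,  0.7, -0.3]), 'ft_torque': array([-0., -0.,  0.]), 'grasp_force': 0.0, 'opening': 85.31223116691623}
```

View pics/side0.png

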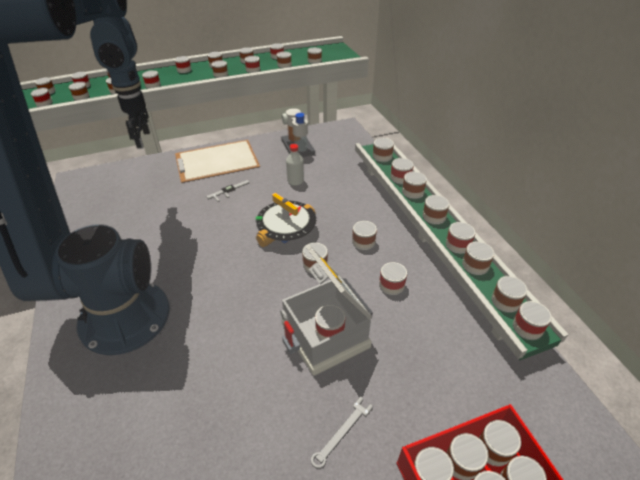

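View pics/top0.png

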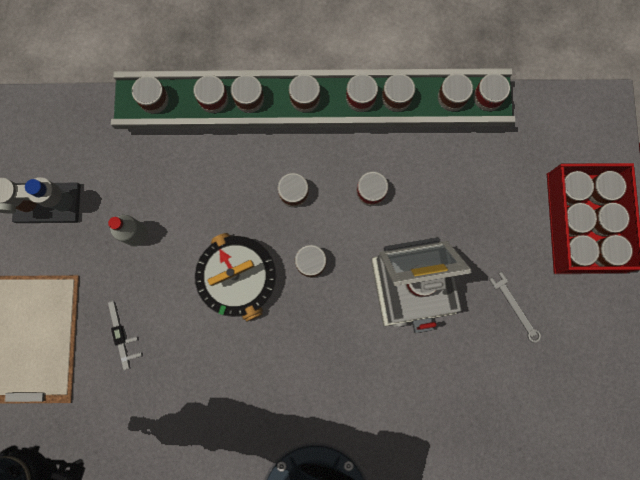

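The top view shows the valve at about (233,275), with the pointer tip near (223,250) and the green mark at (222,310). The chamber is at about (420,290), with the open lid's pad at (430,270) and the pawl at (427,326). Next I'll measure these by colour masks.

```bash
cat > meas.py <<'E'
from h import *
np.set_printoptions(precision=1,suppress=True)
B={"top":{"valve":(190,232,280,322),"ch":(370,235,475,335)},"side":{"valve":(250,190,322,248),"ch":(275,240,375,372)}}
R={"y":((15,120,90),(32,255,255)),"r":((0,150,90),(6,255,255)),"g":((45,120,50),(80,255,255)),"w":((0,0,170),(180,50,255))}
def blobs(c,n,reg,col,amin=6):
    x0,y0,x1,y1=B[n][reg]; h=cv2.cvtColor(np.array(c["color"])[y0:y1,x0:x1],cv2.COLOR_RGB2HSV)
    m=cv2.inRange(h,*map(np.array,R[col]))
    if col=="r": m|=cv2.inRange(h,np.array((174,150,90)),np.array((180,255,255)))
    k,l,s,ce=cv2.connectedComponentsWithStats(m)
    out=[]
    for i in range(1,k):
        if s[i,4]>=amin:
            p=np.argwhere(l==i)[:,::-1]+[x0,y0]; out.append((s[i,4],ce[i]+[x0,y0],cv2.minAreaRect(p.astype(np.float32)),p))
    return sorted(out,key=lambda t:-t[0])
E
python3 - <<'E'
from meas import *
for n in("top","side"):
    c=np.load(f"pics/{n}0.npz")
    for reg in("valve","ch"):
        for col in "yrgw":
            for b in blobs(c,n,reg,col)[:5]: print(n,reg,col,b[0],b[1],"rect",np.array(b[2][0]),np.array(b[2][1]),round(b[2][2]),"dep",dep(c,b[1]))
t=cv2.imread("pics/top0.png");s=cv2.imread("pics/side0.png")
a=cv2.resize(t[225:345,185:285],None,fx=4,fy=4,interpolation=2);b=cv2.resize(t[225:345,365:485-20],None,fx=4,fy=4,interpolation=2)
cv2.imwrite("pics/ct.png",np.hstack([a,b]))
a=cv2.resize(s[180:255,240:330],None,fx=4,fy=4,interpolation=2);b=cv2.resize(s[240:375,270:380],None,fx=4,fy=4,interpolation=2)
o=np.zeros((540,800,3),np.uint8);o[:300,:360]=a;o[:,360:]=b;cv2.imwrite("pics/cs.png",o)
E
```

```text
top valve y 140 [249.9 313.1] rect [249.7 312.4] [12.1 17. ] 63 dep [435.5 150.7  53.8]
top valve y 138 [242.3 266.4] rect [242.3 266.5] [ 6.7 20.5] 66 dep [538.9 160.3 124.2]
top valve y 138 [217.7 277.7] rect [217.8 277.7] [ 6.7 20.5] 66 dep [513.5 216.2 123.8]
top valve y 114 [219.1 239.2] rect [218.6 238.7] [12.8 12.5] 16 dep [614.9 228.1  52.1]
top valve r 103 [224.7 258.3] rect [225.3 258.7] [19.4  9.1] 41 dep [567.2 212.8  56.5]
top valve g 45 [221.9 309.2] rect [221.9 309.3] [5.1 8.2] 18 dep [445.2 217.6  54.1]
top valve w 297 [229.2 294.6] rect [229.5 294.4] [50.6 19.1] 9 dep [479.6 200.4  57.4]
top valve w 17 [236.5 284.9] rect [236. 286.] [5.4 9.8] 63 dep [502.5 182.8  59.6]
top valve w 16 [206.2 273.4] rect [206.5 273.5] [9. 3.] 90 dep [531.7 257.7  50.9]
top valve w 15 [259.  287.9] rect [258.9 288.5] [3.1 9.5] 8 dep [495.1 129.6  54.2]
top valve w 8 [224. 268.] rect [224. 268.] [2. 4.] 90 dep [543.4 213.6  59.4]
top ch y 258 [428.9 269.6] rect [429.  269.7] [ 7.6 35.7] 81 dep [ 513.4 -242.2  252.7]
top ch r 66 [427.2 325.3] rect [427.4 325.2] [ 4.1 15.5] 81 dep [ 402.  
[... 789 characters left out ...]
7.1]
side ch y 54 [328.8 267.2] rect [329.1 267.4] [24.8  2.4] 53 dep [ 513.9 -235.8  246.6]
side ch r 58 [288.3 326.8] rect [288.1 326.8] [13.   4.8] 59 dep [ 402.4 -263.9  110. ]
side ch r 6 [330.8 332.7] rect [331. 333.] [2. 2.] 90 dep [ 499.  -293.8   79.6]
side ch w 627 [320.2 261.5] rect [325.7 266.8] [58.3 22.7] 56 dep [ 496.7 -226.8  262.3]
side ch w 577 [309.4 322.4] rect [310.9 316.9] [55.5 40.3] 67 dep [ 469.5 -216.9   36.7]
side ch w 40 [348.1 288.2] rect [348.1 288.4] [32.   1.2] 52 dep [ 573.  -218.   131.9]
side ch w 18 [308.4 362.3] rect [308.4 362. ] [13.9  1.4] 59 dep [ 431.1 -321.5   26.3]
side ch w 8 [318.4 280.5] rect [318.3 280.3] [3.5 1.4] 45 dep [ 478.6 -264.8  245.8]
```

View pics/ct.png

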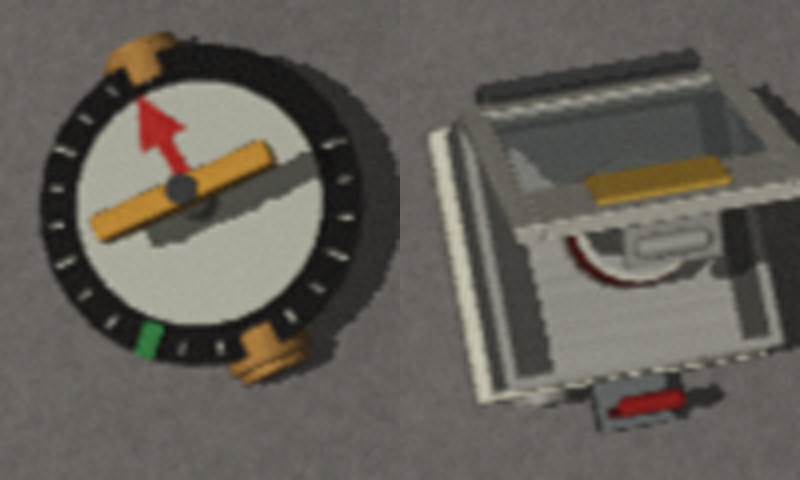

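View pics/cs.png

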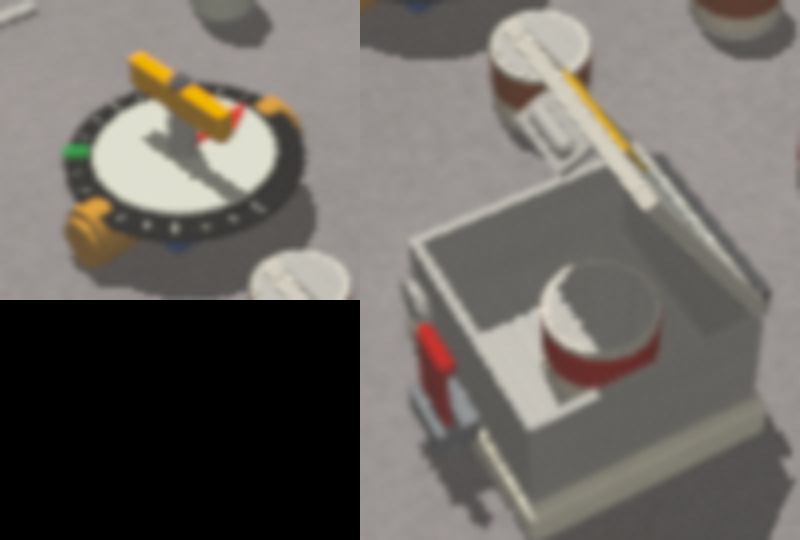

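The crops show the pointer tip at top-view pixel (220,249), the hub at (230,272), the green mark at (222,309) and the pad centre at (429,270). The pawl is at (427,325) and the can is in the bowl. I'll work out the geometry from these.

```bash
python3 - <<'E'
from meas import *
t=np.load("pics/top0.npz");s=np.load("pics/side0.npz")
def bl(c,n,reg,col,i=0): return blobs(c,n,reg,col)[i]
print("pad",two(t,bl(t,"top","ch","y")[1],s,bl(s,"side","ch","y")[1]))
print("pawl",two(t,bl(t,"top","ch","r")[1],s,bl(s,"side","ch","r")[1]))
print("mark",two(t,bl(t,"top","valve","g")[1],s,bl(s,"side","valve","g")[1]))
y=[bl(t,"top","valve","y",i)[1] for i in(1,2)]
print("hub2",two(t,(y[0]+y[1])/2,s,bl(s,"side","valve","y")[2][0]))
a,b=[onz(t,p,124) for p in y]; ctr=(a+b)/2; print("handle ctr",ctr,"bar ang",np.arctan2(*(a-b)[1::-1]))
# disc from white mask hull in side and top
for n,c in(("top",t),("side",s)):
    x0,y0,x1,y1=B[n]["valve"]; h=cv2.cvtColor(c["color"][y0:y1,x0:x1],cv2.COLOR_RGB2HSV)
    m=cv2.inRange(h,np.array((0,0,135)),np.array((180,60,255)));k,l,st,ce=cv2.connectedComponentsWithStats(m)
    p=np.vstack([np.argwhere(l==i)[:,::-1] for i in range(1,k) if st[i,4]>100]).astype(np.int32)+[x0,y0]
    H=cv2.convexHull(p.astype(np.int32))[:,0]; W=np.array([onz(c,q.astype(float),56)[:2] for q in H]);print(n,"disc",cv2.minEnclosingCircle(W.astype(np.float32)))
pr=bl(t,"top","valve","r")[3]; W=np.array([onz(t,q.astype(float),56)[:2] for q in pr])
d=np.linalg.norm(W-ctr[:2],axis=1);i=np.argsort(-d)[:3];print("tip",W[i],d[i]); tip=W[i[:2]].mean(0)-ctr[:2]
mk=onz(t,bl(t,"top","valve","g")[1],56)[:2]-ctr[:2]
A=lambda v:np.arctan2(v[1],v[0]); print("ang tip",A(tip),"centroid",A(W.mean(0)-ctr[:2]),"mark",A(mk),np.linalg.norm(mk),"delta",(A(mk)-A(tip))%6.283)
# pad orientation, pad plane z~252
p=bl(t,"top","ch","y")[2]; bx=cv2.boxPoints(p); w=np.array([onz(t,q,252)[:2] for q in bx]);print("pad corners",w)
p=bl(t,"top","ch","r")[2]; bx=cv2.boxPoints(p); w=np.array([onz(t,q,110)[:2] for q in bx]);print("pawl corners",w)
# front rim corners (crop px) & base left edge
for q in((485/4+265,400/4+225),):print("base front-left",onz(t,q,15))
for z,q in((110,(110+365,0)),):pass
print(r.sense()["orientation"].round(4))
E
```

```text
pad (array([ 512.5, -241.9,  253.3]), np.float64(1.7959349888603744))
pawl (array([ 402.6, -260.9,  105.9]), np.float64(0.8934184049783905))
mark (array([445.6, 216.7,  58.9]), np.float64(1.059940742183178))
hub2 (array([527.7, 190.1, 112.6]), np.float64(0.47393318025937764))
handle ctr [526.2 188.3 124. ] bar ang -1.1430392254812651
top disc ((526.513671875, 188.94158935546875), 72.92973327636719)
side disc ((519.6326293945312, 197.41297912597656), 189.88331604003906)
tip [[587.7 224.7]
 [585.2 224.6]
 [585.2 222.2]] [71.4 69.3 68. ]
ang tip 0.5439341847164066 centroid 0.5412944356253144 mark 2.797930545898201 86.1191668805229 delta 2.253996361181794
pad corners [[ 515.4 -205.1]
 [ 526.9 -278.2]
 [ 511.4 -280. ]
 [ 500.  -207.1]]
pawl corners [[ 404.2 -242.5]
 [ 409.5 -277.5]
 [ 400.4 -278.7]
 [ 395.  -243.7]]
base front-left [ 405.  -177.4   15. ]
[-0.   0.1  1.  -0. ]
```

```bash
python3 - <<'E'
from meas import *
yaw=.154;x=np.array([np.cos(yaw),np.sin(yaw)]);y=np.array([-x[1],x[0]]);o=np.array([402.6,-261])
for n in("top","side"):
    c=np.load(f"pics/{n}0.npz");x0,y0,x1,y1=B[n]["ch"]
    P=np.array([dep(c,(u,v)) for v in range(y0,y1) for u in range(x0,x1) if c["depth"][v,u]>0])
    q=np.c_[(P[:,:2]-o)@x,(P[:,:2]-o)@y,P[:,2]]
    print(n)
    for z in range(100,275,10):
        m=(abs(q[:,2]-z)<5)&(abs(q[:,1])<88)&(q[:,0]>-20)&(q[:,0]<220)
        if m.sum(): print(z,m.sum(),"x",np.percentile(q[m,0],[2,25,50,75,98]),"y",np.percentile(q[m,1],[2,98]))
    m=(abs(q[:,2]-96)<4)&(abs(q[:,0]-95)<60)&(abs(q[:,1])<60);print("can top",q[m].mean(0),m.sum())
E
```

```text
top
100 209 x [ -2.7  69.6  79.4  94.3 165. ] y [-74.2  79.4]
110 666 x [ -4.   22.5  59.9 152.2 194.4] y [-78.2  79.1]
120 198 x [ 22.  181.2 183.3 186.7 193.7] y [-74.8  77.6]
130 195 x [171.5 174.4 176.4 178.4 181.9] y [-73.1  75.7]
140 155 x [165.  167.7 169.5 171.  175.1] y [-74.3  79.1]
150 134 x [159.8 162.1 163.7 165.2 167.7] y [-72.   77.1]
160 151 x [153.7 156.3 157.8 159.6 162.3] y [-74.7  79.1]
170 150 x [148.  150.5 152.2 153.7 155.8] y [-75.2  78.6]
180 158 x [142.2 144.8 146.4 147.9 150.9] y [-73.7  79.2]
190 149 x [136.7 139.1 140.7 142.4 145.4] y [-72.9  76.4]
200 155 x [131.  133.8 135.2 137.1 139.9] y [-74.8  79.1]
210 175 x [125.9 128.  129.6 131.2 134.3] y [-73.7  78.6]
220 135 x [120.4 123.1 124.4 125.6 128.4] y [-75.1  78.9]
230 97 x [115.7 118.2 119.5 121.1 123.3] y [-76.4  78.6]
240 179 x [108.  113.4 115.5 117.4 120.6] y [-76.4  78. ]
250 273 x [ 70.1  79.7 107.9 110.7 114.6] y [-72.5  78. ]
260 632 x [ 75.   89.4  95.4 102.4 108.2] y [-74.3  74.7]
270 133 x [ 91.5  95.7  97.6  99.  101.1] y [-73.9  76.7]
can top [83.7  1.6 96.6] 132
side
100 832 x [ -2.2  7
[... 342 characters left out ...]
55.8 158.3 159.8 161.9] y [-79.8  79.2]
170 22 x [142.8 150.2 151.9 154.7 155.9] y [-80.   73.9]
180 24 x [137.3 143.6 146.9 148.7 151.6] y [-80.1  76.5]
190 24 x [131.8 138.3 140.7 142.8 146. ] y [-80.   76.8]
200 18 x [126.5 131.3 135.5 137.  139.4] y [-80.3  75.9]
210 15 x [121.6 125.3 129.3 131.8 133. ] y [-79.3  74. ]
220 16 x [116.4 119.5 122.7 125.7 128. ] y [-79.8  73.7]
230 22 x [110.2 115.3 118.6 120.3 123.2] y [-80.3  73.3]
240 37 x [ 73.1 111.7 115.  117.6 120.7] y [-79.4  59.6]
250 129 x [ 71.2  74.3  77.8 101.6 114.1] y [-79.3  55. ]
260 433 x [ 76.   90.5  94.8  98.7 108. ] y [-77.9  74.5]
270 30 x [ 96.6  98.2  99.4  99.9 100.9] y [-75.   62.8]
can top [104.7 -14.6  96.1] 584
```

```bash
python3 - <<'E'
from h import *
from scipy.spatial.transform import Rotation as R
s=r.sense();q=s["orientation"];M=R.from_quat(np.r_[q[1:],q[0]]).as_matrix();print(M.round(3),s["joint_pos"].round(3),s["position"].round(1),np.arctan2(M[1,:2],M[0,:2]))
E
```

```text
[[-0.96   0.281 -0.   ]
 [ 0.281  0.96  -0.001]
 [ 0.    -0.001 -1.   ]] [ 1.286  0.239 -0.014  1.319  0.     1.571] [147.4 503.5 230.7] [2.8567948  1.28599847]
```

Emit:
servo_tool --commands '[[[0, 0, 0, -30, 0, 0, 0.1], [0, 0, 0, -35, 0, 0, 0.1]]]'

```text
clock: 0.27
position: [147.0, 502.2, 294.6]
orientation: [-0.0, 0.242, 0.97, -0.003]
contact_force: [0.9, 1.8, 1.4]
opening: 63.8
grasp_force: 0.0
```

```bash
cat > st.py <<'E'
from h import *
from scipy.spatial.transform import Rotation as R
np.set_printoptions(precision=2,suppress=True)
s=r.sense();q=s["orientation"];M=R.from_quat(np.r_[q[1:],q[0]]).as_matrix()
print("t",s["clock"],"p",s["position"],"q",s["joint_pos"],"F",s["contact_force"],"yawx,y",np.arctan2(M[1,:2],M[0,:2]),"z",M[:,2],"open",s["opening"])
p=s["position"];yaw=.154;d=p[:2]-[402.6,-261];print("chamber frame",d@[np.cos(yaw),np.sin(yaw)],d@[-np.sin(yaw),np.cos(yaw)],p[2])
E
python3 st.py
```

```text
t 0.2667 p [147.04 502.24 294.58] q [ 1.29  0.23  0.13  1.48 -0.    1.78] F [0.87 1.78 1.36] yawx,y [2.65 1.08] z [-0.   -0.01 -1.  ] open 63.798208342697684
chamber frame -135.45961998034733 793.4053827121933 294.58468845805095
```

Emit:
servo_tool --commands '[[[0, 0, 0, -10, 0, 0, 0.12], [0, 0, 0, -10, 0, 0, 0.12], [0, 0, 0, -10, 0, 0, 0.12], [0, 0, 0, -10, 0, 0, 0.12], [0, 0, 0, 0, 0, 0, 0.12], [0, 0, 0, 0, 0, 0, 0.12], [0, 0, 0, 0, 0, 0, 0.12], [0, 0, 0, 0, 0, 0, 0.09], [0, 0, 0, 0, 0, 0, 0]]]'

```text
clock: 1.02
position: [147.5, 503.7, 335.9]
orientation: [0.0, 0.651, 0.759, -0.0]
contact_force: [0.1, 0.8, -0.1]
opening: 0.2
grasp_force: 0.0
```

```bash
python3 st.py
```

```text
t 1.0167 p [147.47 503.72 335.95] q [ 1.29  0.23  0.24  1.58 -0.    2.7 ] F [ 0.11  0.84 -0.07] yawx,y [1.72 0.15] z [-0. -0. -1.] open 0.1564387270608752
chamber frame -134.81229209722713 794.803203308535 335.9465982692785
```

Emit:
servo_tool --commands '[[[0, -38, 13.8, 0, 0, 0, 0], [0, -38, 13.8, 0, 0, 0, 0], [0, -38, 13.8, 0, 0, 0, 0], [0, -38, 13.8, 0, 0, 0, 0], [0, -38, 13.8, 0, 0, 0, 0], [0, -38, 13.8, 0, 0, 0, 0], [0, -38, 13.8, 0, 0, 0, 0], [0, -38, 13.8, 0, 0, 0, 0], [0, -38, 13.8, 0, 0, 0, 0], [0, -38, 13.8, 0, 0, 0, 0]]]'

```text
clock: 1.85
position: [343.1, 148.0, 336.4]
orientation: [0.0, 0.648, 0.761, 0.0]
contact_force: [1.2, 1.1, 0.7]
opening: 0.1
grasp_force: 0.0
```

Emit:
servo_tool --commands '[[[0, -38, 13.8, 0, 0, 0, 0], [0, -38, 13.8, 0, 0, 0, 0], [0, -38, 13.8, 0, 0, 0, 0], [0, -38, 13.8, 0, 0, 0, 0], [0, -38, 13.8, 0, 0, 0, 0], [0, -38, 13.8, 0, 0, 0, 0], [0, -38, 13.8, 0, 0, 0, 0], [0, -38, 13.8, 0, 0, 0, 0], [0, -38, 13.8, 0, 0, 0, 0], [0, -38, 13.8, 0, 0, 0, 0]]]'

```text
clock: 2.68
position: [538.6, -206.2, 336.0]
orientation: [-0.0, 0.649, 0.761, -0.0]
contact_force: [1.3, 0.0, 1.2]
opening: -0.2
grasp_force: 0.0
```

Emit:
servo_tool --commands '[[[0, -35, 14, 0, 0, 0, 0], [0, 0, 0, 0, 0, 0, 0], [0, 0, 0, 0, 0, 0, 0]]]'

```text
clock: 2.93
position: [557.9, -238.3, 334.3]
orientation: [-0.001, 0.65, 0.76, -0.0]
contact_force: [-0.3, 0.3, -0.2]
opening: 0.3
grasp_force: 0.0
```

```bash
python3 st.py; python3 -c "
from h import *
a=cv2.cvtColor(save('side','pics/side1.png')['color'],cv2.COLOR_RGB2BGR);b=cv2.cvtColor(save('top','pics/top1.png')['color'],cv2.COLOR_RGB2BGR)
f=lambda i:cv2.resize(i,(400,400),interpolation=2)
cv2.imwrite('pics/m1.png',np.hstack([f(a[180:380,220:420]),f(b[180:380,330:530])]))"
```

```text
t 2.9333 p [ 557.93 -238.26  334.31] q [-0.4   0.38  0.46  1.65 -0.    1.01] F [-0.34  0.27 -0.2 ] yawx,y [1.73 0.16] z [-0.  0. -1.] open 0.2551701347678006
chamber frame 156.980504777917 -1.3560540284802 334.31327212425583
```

View pics/m1.png

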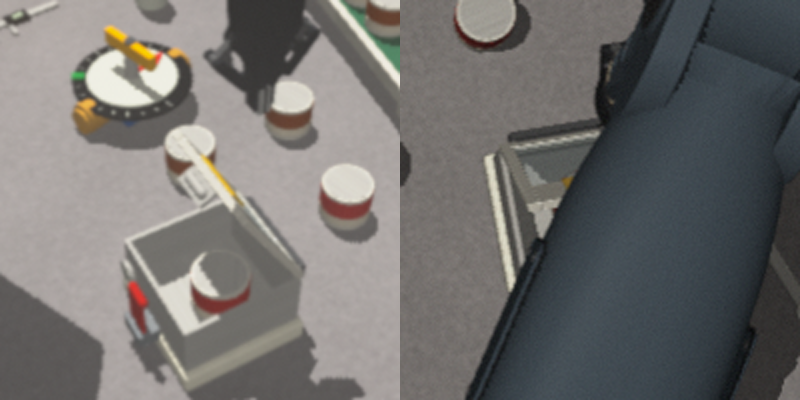

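Emit:
servo_tool --commands '[[[0, 0, 0, 35, 0, 0, 0], [0, 0, 0, 35, 0, 0, 0], [0, 0, 0, 14, 0, 0, 0], [0, 0, -14, 0, 0, 0, 0], [0, 0, -13, 3, 0, 0, 0], [0, 0, -9, 5, 0, 0, 0], [0, 0, -9, 5, 0, 0, 0], [0, 0, -8, 6, 0, 0, 0], [0, 0, -8, 6, 0, 0, 0], [0, 0, 0, 0, 0, 0, 0]]]'

```text
clock: 3.87
position: [495.3, -244.5, 227.5]
orientation: [-0.0, 0.649, 0.761, -0.0]
contact_force: [0.5, 0.2, -0.4]
opening: 0.2
grasp_force: 0.0
```

```bash
python3 st.py; python3 -c "
from h import *
a=cv2.cvtColor(save('side','pics/side2.png')['color'],cv2.COLOR_RGB2BGR)
cv2.imwrite('pics/m2.png',cv2.resize(a[180:380,220:420],(500,500),interpolation=2))"
```

```text
t 3.8667 p [ 495.3  -244.52  227.52] q [-0.46  0.29  0.04  1.33 -0.    0.95] F [ 0.48  0.2  -0.4 ] yawx,y [1.73 0.16] z [-0.  0. -1.] open 0.1502809591173861
chamber frame 94.1345511274194 2.0653356914841074 227.5211227745167
```

View pics/m2.png

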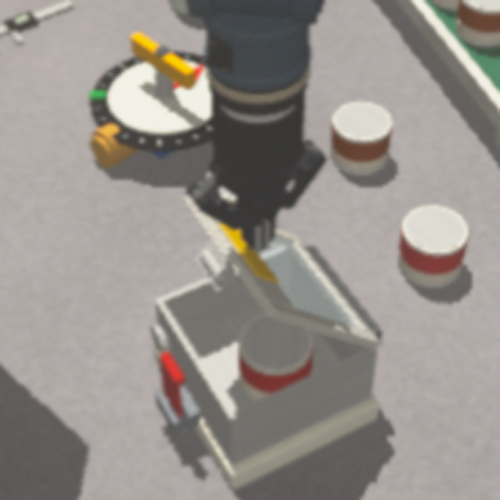

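The side view shows the shut fingertips at (262,235) on the pad, with the lid already part-way down and the can in place. I'll carry on along the arc.

Emit:
servo_tool --commands '[[[0, 0, -9, 6, 0, 0, 0], [0, 0, -9, 6, 0, 0, 0], [0, 0, -7, 8, 0, 0, 0], [0, 0, -7, 8, 0, 0, 0], [0, 0, -6, 8, 0, 0, 0], [0, 0, -6, 9, 0, 0, 0], [0, 0, -5, 8, 0, 0, 0], [0, 0, -5, 8, 0, 0, 0], [0, 0, -3, 8, 0, 0, 0], [0, 0, -3, 8, 0, 0, 0]]]'

```text
clock: 4.75
position: [438.1, -255.2, 150.0]
orientation: [0.0, 0.65, 0.76, 0.0]
contact_force: [0.9, 0.4, 1.0]
opening: -0.6
grasp_force: 0.6
```

Emit:
servo_tool --commands '[[[0, 0, 0, 6, 0, 0, 0], [0, 0, 0, 3, 0, 0, 0], [0, 0, 0, 0, 0, 0, 0]]]'

```text
clock: 5.0
position: [437.6, -255.1, 140.5]
orientation: [-0.001, 0.65, 0.76, -0.0]
contact_force: [-0.8, 0.6, 0.2]
opening: -0.3
grasp_force: 0.4
```

```bash
python3 st.py
```

```text
t 5.0 p [ 437.56 -255.09  140.55] q [-0.53  0.26 -0.23  1.09 -0.    0.89] F [-0.79  0.62  0.17] yawx,y [1.73 0.16] z [-0.  0. -1.] open -0.29036019808520913
chamber frame 35.4561427935559 0.4763768503299255 140.5466616793645
```

Emit:
servo_tool --commands '[[[0, 0, 0, 3, 0, 0, 0], [0, 0, 0, 3, 0, 0, 0], [0, 0, 0, 2, 0, 0, 0], [0, 0, 0, 2, 0, 0, 0], [0, 0, 0, 0, 0, 0, 0]]]'

```text
clock: 5.42
position: [437.9, -255.5, 131.9]
orientation: [0.0, 0.65, 0.76, -0.0]
contact_force: [-4.4, -0.3, 6.9]
opening: -0.0
grasp_force: 3.5
```

Emit:
servo_tool --commands '[[[0, 0, 0, 2, 0, 0, 0], [0, 0, 0, 1, 0, 0, 0], [0, 0, 0, 0, 0, 0, 0]]]'

```text
clock: 5.67
position: [437.5, -255.5, 128.5]
orientation: [0.0, 0.65, 0.76, -0.001]
contact_force: [-2.6, -0.5, 4.3]
opening: 0.3
grasp_force: 2.1
```

Emit:
servo_tool --commands '[[[0, 0, 0, 1, 0, 0, 0], [0, 0, 0, 1, 0, 0, 0], [0, 0, 0, 0, 0, 0, 0]]]'

```text
clock: 5.92
position: [437.8, -255.5, 126.4]
orientation: [0.0, 0.65, 0.76, -0.0]
contact_force: [-2.1, -1.2, 3.2]
opening: -0.3
grasp_force: 1.3
```

Emit:
servo_tool --commands '[[[0, 0, 0, 1, 0, 0, 0], [0, 0, 0, 1, 0, 0, 0], [0, 0, 0, 0, 0, 0, 0]]]'

```text
clock: 6.17
position: [438.1, -255.3, 124.1]
orientation: [0.0, 0.65, 0.76, 0.0]
contact_force: [0.1, -1.4, 0.6]
opening: 0.1
grasp_force: 0.1
```

Emit:
servo_tool --commands '[[[0, 0, 0, 1, 0, 0, 0], [0, 0, 0, 1, 0, 0, 0], [0, 0, 0, 0, 0, 0, 0]]]'

```text
clock: 6.42
position: [438.2, -255.3, 123.0]
orientation: [0.0, 0.65, 0.76, 0.0]
contact_force: [-2.2, 0.6, 9.6]
opening: 0.2
grasp_force: 4.4
```

```bash
python3 st.py; python3 -c "
from h import *
a=cv2.cvtColor(save('side','pics/side3.png')['color'],cv2.COLOR_RGB2BGR)
cv2.imwrite('pics/m3.png',cv2.resize(a[230:380,240:400],(800,600)[:2],interpolation=2)[:600])"
```

```text
t 6.4167 p [ 438.2  -255.28  122.99] q [-0.53  0.27 -0.26  1.04  0.    0.89] F [-2.22  0.59  9.63] yawx,y [1.73 0.16] z [ 0. -0. -1.] open 0.1834001909716864
chamber frame 36.060054512824934 0.19027284631619942 122.99202093229208
```

View pics/m3.png

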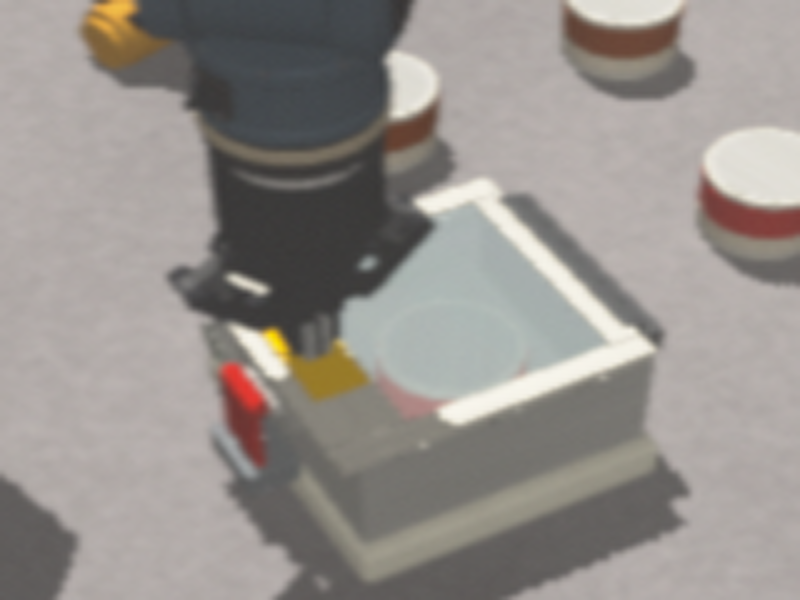

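The lid is flat on the rim and the tip is on the pad at (315,345). Contact is firm at z=123. I'll press a little more, lift, and check that the latch holds.

Emit:
servo_tool --commands '[[[0, 0, 0, 1, 0, 0, 0], [0, 0, 0, 0.5, 0, 0, 0], [0, 0, 0, 0, 0, 0, 0]]]'

```text
clock: 6.72
position: [438.3, -255.3, 122.8]
orientation: [0.001, 0.65, 0.76, 0.0]
contact_force: [-7.0, 3.2, 23.1]
opening: 0.2
grasp_force: 11.7
```

Emit:
servo_tool --commands '[[[0, 0, 0, -15, 0, 0, 0], [0, 0, 0, -35, 0, 0, 0], [0, 0, 0, -40, 0, 0, 0], [0, 0, 0, -40, 0, 0, 0], [0, 0, 0, -40, 0, 0, 0], [0, 0, 0, -20, 0, 0, 0]]]'

```text
clock: 7.22
position: [438.8, -255.5, 315.4]
orientation: [0.003, 0.65, 0.76, 0.001]
contact_force: [0.3, -1.1, -0.1]
opening: 0.0
grasp_force: 0.0
```

```bash
python3 st.py; python3 - <<'E'
from meas import *
c=save('side','pics/side4.png')
for b in blobs(c,"side","ch","y"):print(b[0],b[1],dep(c,b[1]))
yaw=.154;x=np.array([np.cos(yaw),np.sin(yaw)]);y=np.array([-x[1],x[0]])
for X in(30,70,110,150,170):
  for Y in(-76,76):
    w=np.array([402.6,-261])+X*x+Y*y; uv=pix(c,[*w,120]); print(X,Y,dep(c,uv)[2])
E
```

```text
t 7.2167 p [ 438.85 -255.54  315.41] q [-0.53  0.19  0.14  1.51  0.    0.89] F [ 0.33 -1.08 -0.14] yawx,y [1.73 0.16] z [ 0. -0. -1.] open 0.04211730114851513
chamber frame 36.65395772222644 -0.16395685833259424 315.40804171136483
305 [301.6 316.7] [ 437.9 -257.9  125.7]
30 -76 119.86761072135266
30 76 118.01028695025013
70 -76 122.33722361783532
70 76 121.67395545208092
110 -76 117.4409669177146
110 76 119.14468989398233
150 -76 117.05106043161481
150 76 119.85972706682503
170 -76 119.07341826663298
170 76 122.663577618423
```

The lid stayed flat (about 120 mm all over) with nothing touching it, so it is latched. Next is the valve.

Emit:
servo_tool --commands '[[[0.5, 0, 0, 0, 0, 0, -0.1], [0.5, 0, 0, 0, 0, 0, -0.1], [0.5, 0, 0, 0, 0, 0, -0.074], [0.5, 30, 22, 0, 0, 0, 0], [0.5, 31, 22, 0, 0, 0, 0], [0.5, 31, 22, 0, 0, 0, 0], [0.5, 31, 22, 0, 0, 0, 0], [0.5, 31, 22, 0, 0, 0, 0], [0.5, 31, 22, 0, 0, 0, 0], [0.5, 31, 22, 0, 0, 0, 0]]]'

```text
clock: 8.1
position: [487.9, 7.3, 310.6]
orientation: [-0.0, 0.54, 0.842, 0.0]
contact_force: [0.1, -0.0, 1.0]
opening: 42.8
grasp_force: 0.0
```

Emit:
servo_tool --commands '[[[0.5, 31, 22, 0, 0, 0, 0], [0.5, 31, 22, 0, 0, 0, 0], [0.5, 31, 22, 0, 0, 0, 0], [0.5, 31, 22, 0, 0, 0, 0], [0.5, 28, 22, 0, 0, 0, 0], [0.5, 0, 0, 0, 0, 0, 0], [0.5, 0, 0, 0, 0, 0, 0]]]'

```text
clock: 8.68
position: [524.5, 191.3, 309.7]
orientation: [-0.001, 0.539, 0.843, -0.001]
contact_force: [0.3, -0.8, -0.4]
opening: 42.7
grasp_force: 0.0
```

```bash
python3 st.py; python3 - <<'E'
from h import *
s=r.sense();d=np.array([526.8,189.2])-s["position"][:2];a=.428;print("tx,ty",d@[-np.sin(a),np.cos(a)],d@[np.cos(a),np.sin(a)])
E
```

```text
t 8.6833 p [524.52 191.28 309.67] q [0.35 0.29 0.25 1.54 0.   1.49] F [ 0.33 -0.79 -0.42] yawx,y [2.   0.43] z [-0. -0. -1.] open 42.66585057387227
chamber frame 189.84816755839344 428.22403119177557 309.66663371692835
tx,ty -2.838277583524784 1.2164448140663646
```

Emit:
servo_tool --commands '[[[0.5, -2.8, 1.2, 35, 0, 0, 0], [0.5, 0, 0, 40, 0, 0, 0], [0.5, 0, 0, 40, 0, 0, 0], [0.5, 0, 0, 35, 0, 0, 0], [0.5, 0, 0, 30, 0, 0, 0], [0.5, 0, 0, 20, 0, 0, 0], [0.5, 0, 0, 13, 0, 0, 0], [0.5, 0, 0, 0, 0, 0, 0]]]'

```text
clock: 9.35
position: [524.8, 185.4, 95.0]
orientation: [-0.002, 0.541, 0.841, -0.002]
contact_force: [0.1, 0.1, 0.0]
opening: 42.8
grasp_force: 0.0
```

Emit:
servo_tool --commands '[[[0, 0, 0, 0, 0, 0, 0], [0, 0, 0, 0, 0, 0, 0], [0, 0, 0, 0, 0, 0, 0], [0, 0, 0, 0, 0, 0, 0], [0, 0, 0, 0, 0, 0, 0], [0, 0, 0, 0, 0, 0, 0]]]'

```text
clock: 9.85
position: [528.0, 187.2, 99.2]
orientation: [0.001, 0.54, 0.842, 0.001]
contact_force: [1.3, -3.3, 6.4]
opening: 14.9
grasp_force: 60.7
```

```bash
python3 st.py; python3 - <<'E'
from meas import *
for n in("top","side"):
    c=save(n,f'pics/{n}5.png')
    for b in blobs(c,n,"valve","r",2)+blobs(c,n,"valve","g"):print(n,b[0],b[1],onz(c,b[1],56))
a,b=[cv2.imread(f"pics/{n}5.png") for n in("side","top")]
f=lambda i:cv2.resize(i,(400,400),interpolation=2)
cv2.imwrite('pics/m5.png',np.hstack([f(a[160:260,240:340]),f(b[220:330,180:290])]))
E
```

```text
t 9.85 p [527.96 187.19  99.2 ] q [ 0.34  0.37 -0.17  1.02 -0.    1.48] F [ 1.35 -3.26  6.35] yawx,y [2.   0.43] z [ 0.  0. -1.] open 14.895675764416442
chamber frame 192.62793727944782 423.65309968128764 99.19838172226686
side 6 [298.5 208.5] [579.7 218.3  56. ]
side 2 [290.  213.5] [545.8 203.1  56. ]
side 14 [259.1 217.1] [446.7 220.2  56. ]
```

View pics/m5.png

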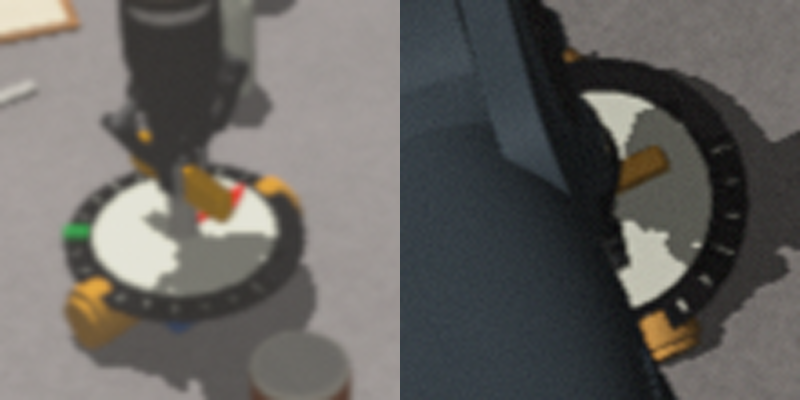

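The side view shows the bar gripped, with the pointer visible at about (231,197) in the crop and the green mark at (77,231). The arm hides most of the dial from the top. I'll turn counterclockwise.

Emit:
servo_tool --commands '[[[0, 0, 0, 0, 0, 0, -0.1], [0, 0, 0, 0, 0, 0, -0.1], [0, 0, 0, 0, 0, 0, -0.1], [0, 0, 0, 0, 0, 0, -0.1], [0, 0, 0, 0, 0, 0, -0.1], [0, 0, 0, 0, 0, 0, -0.1], [0, 0, 0, 0, 0, 0, -0.1], [0, 0, 0, 0, 0, 0, -0.1], [0, 0, 0, 0, 0, 0, -0.1], [0, 0, 0, 0, 0, 0, -0.1]]]'

```text
clock: 10.78
position: [529.7, 189.3, 99.3]
orientation: [0.003, 0.068, 0.998, 0.002]
contact_force: [8.5, 8.5, -1.2]
opening: 15.0
grasp_force: 59.9
```

```bash
cat > ptr.py <<'E'
from meas import *
import sys
C=np.array([526.8,189.2]);k=sys.argv[1];R["r"]=((0,110,50),(8,255,255))
for n in("top","side"):
    c=save(n,f'pics/{n}{k}.png')
    for col in "rg":
        for b in blobs(c,n,"valve",col,2):
            W=np.array([onz(c,q.astype(float),56)[:2]-C for q in b[3]]);d=np.linalg.norm(W,axis=1)
            if d.min()<100: print(n,col,b[0],b[1],"r",d.min(),d.max(),"ang mean %.3f"%np.arctan2(*W.mean(0)[::-1]),"far %.3f"%np.arctan2(*W[d.argmax()][::-1]))
E
python3 st.py; python3 ptr.py 6
```

```text
t 10.7833 p [529.72 189.33  99.3 ] q [ 0.34  0.37 -0.17  1.02  0.    0.48] F [ 8.49  8.53 -1.16] yawx,y [3.01 1.44] z [ 0.01  0.   -1.  ] open 14.967761402582747
chamber frame 194.6908767695879 425.4980514596688 99.29640107027987
side g 14 [259.1 217.1] r 79.43943661568552 92.91416183267226 ang mean 2.773 far 2.770
```

Emit:
servo_tool --commands '[[[0, 0, 0, 0, 0, 0, -0.12], [0, 0, 0, 0, 0, 0, -0.12], [0, 0, 0, 0, 0, 0, -0.12], [0, 0, 0, 0, 0, 0, -0.12], [0, 0, 0, 0, 0, 0, -0.12], [0, 0, 0, 0, 0, 0, -0.12], [0, 0, 0, 0, 0, 0, -0.12], [0, 0, 0, 0, 0, 0, -0.12], [0, 0, 0, 0, 0, 0, -0.12], [0, 0, 0, 0, 0, 0, -0.12]]]'

```text
clock: 11.72
position: [528.4, 192.2, 99.3]
orientation: [0.004, -0.509, 0.861, 0.003]
contact_force: [0.6, 23.2, 1.8]
opening: 14.7
grasp_force: 60.2
```

Emit:
servo_tool --commands '[[[0, 0, 0, 0, 0, 0, -0.1], [0, 0, 0, 0, 0, 0, -0.1], [0, 0, 0, 0, 0, 0, 0]]]'

```text
clock: 11.97
position: [527.8, 192.5, 99.3]
orientation: [0.004, -0.593, 0.805, 0.003]
contact_force: [-0.4, 24.0, 2.4]
opening: 14.7
grasp_force: 60.2
```

```bash
python3 st.py; python3 ptr.py 7
```

```text
t 11.9667 p [527.77 192.48  99.29] q [ 0.34  0.37 -0.17  1.02  0.01 -0.92] F [-0.41 24.04  2.35] yawx,y [-1.87  2.84] z [ 0.    0.01 -1.  ] open 14.744960990165426
chamber frame 193.24580923692014 428.9128279975294 99.29136590722547
side r 47 [271.7 216. ] r 18.398333612720357 72.1844192362893 ang mean 2.638 far 2.624
side g 14 [259.1 217.1] r 79.43943661568552 92.91416183267226 ang mean 2.773 far 2.770
```

Emit:
servo_tool --commands '[[[0, -1.5, 0.5, 0, 0, 0, -0.04], [0, -1.5, 0.5, 0, 0, 0, -0.04], [0, 0, 0, 0, 0, 0, -0.04], [0, 0, 0, 0, 0, 0, 0]]]'

```text
clock: 12.4
position: [527.4, 192.9, 99.2]
orientation: [0.002, -0.638, 0.77, 0.001]
contact_force: [-1.5, 10.2, 5.2]
opening: 15.1
grasp_force: 60.8
```

```bash
sed -i 's/526.8,189.2/527.3,189.7/' ptr.py; python3 st.py; python3 ptr.py 8; python3 - <<'E'
import cv2,numpy as np
a=cv2.imread("pics/side8.png");b=cv2.imread("pics/top8.png")
f=lambda i:cv2.resize(i,(400,400),interpolation=2)
cv2.imwrite('pics/m8.png',np.hstack([f(a[190:250,245:305]),f(b[220:330,180:290])]))
E
```

```text
t 12.4 p [527.39 192.89  99.21] q [ 0.35  0.37 -0.17  1.02  0.   -1.03] F [-1.49 10.16  5.2 ] yawx,y [-1.76  2.95] z [ 0.  0. -1.] open 15.058679477518357
chamber frame 192.93866610139517 429.3718626668384 99.2054140446002
top r 3 [232.3 282.3] r 17.657888392023096 20.421544918972963 ang mean 2.936 far 2.915
side r 43 [271.7 216.7] r 18.64406013313146 67.23052809151928 ang mean 2.736 far 2.773
side g 14 [259.1 217.1] r 79.76488479211105 93.2009413000325 ang mean 2.780 far 2.777
```

View pics/m8.png

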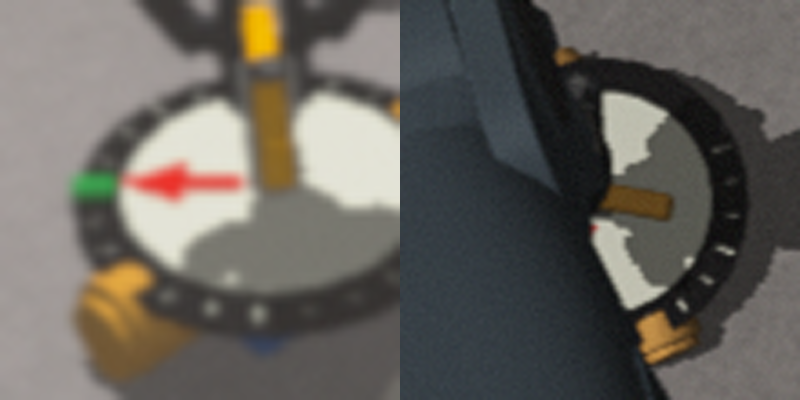

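The tip is at crop (125,183), almost at the green block's inner end (118,186), and needs a hair more. After that I'll release, rise and check from the top.

Emit:
servo_tool --commands '[[[0, -0.5, 0, 0, 0, 0, -0.02], [0, 0, 0, 0, 0, 0, 0], [0.5, 0, 0, 0, 0, 0, 0], [0.5, 0, 0, 0, 0, 0, 0], [0.5, 0, 0, 0, 0, 0, 0], [0.5, 0, 0, 0, 0, 0, 0], [0.5, 0, 0, 0, 0, 0, 0]]]'

```text
clock: 13.08
position: [526.6, 190.7, 97.7]
orientation: [-0.0, -0.644, 0.765, 0.0]
contact_force: [-0.6, 0.5, 0.3]
opening: 42.8
grasp_force: 0.0
```

Emit:
servo_tool --commands '[[[0.5, 0, 0, -10, 0, 0, 0], [0.5, 0, 0, -25, 0, 0, 0], [0.5, 0, 0, -40, 0, 0, 0], [0.5, 0, 0, -40, 0, 0, 0], [0.5, 0, 0, -40, 0, 0, 0], [0.5, 25, -30, 0, 0, 0, 0], [0.5, 25, -30, 0, 0, 0, 0], [0.5, 25, -30, 0, 0, 0, 0], [0.5, 25, -30, 0, 0, 0, 0], [0.5, 0, 0, 0, 0, 0, 0]]]'

```text
clock: 13.92
position: [631.3, 66.8, 252.5]
orientation: [-0.0, -0.642, 0.766, -0.001]
contact_force: [-1.2, 0.1, -0.8]
opening: 42.8
grasp_force: 0.0
```

```bash
python3 st.py; python3 ptr.py 9
```

```text
t 13.9167 p [631.27  66.85 252.52] q [ 0.11  0.43  0.32  1.46 -0.   -1.29] F [-1.21  0.12 -0.8 ] yawx,y [-1.75  2.97] z [ 0. -0. -1.] open 42.848966983985626
chamber frame 276.2524722796643 288.89131197850753 252.5154913354777
side r 37 [271.1 217. ] r 18.64406013313146 67.23052809151928 ang mean 2.768 far 2.773
side g 14 [259.1 217.1] r 79.76488479211105 93.2009413000325 ang mean 2.780 far 2.777
```

Emit:
servo_tool --commands '[[[0.5, 36, 0, -10, 0, 0, 0], [0.5, 38, 0, -10, 0, 0, 0], [0.5, 38, 0, -10, 0, 0, 0], [0.5, 38, 0, -10, 0, 0, 0], [0.5, 38, 0, -10, 0, 0, 0], [0.5, 30, 0, 0, 0, 0, 0], [0.5, 0, 0, 0, 0, 0, 0]]]'

```text
clock: 14.6
position: [589.4, -146.6, 304.3]
orientation: [-0.0, -0.643, 0.766, -0.001]
contact_force: [-0.5, 0.3, 0.1]
opening: 42.3
grasp_force: 0.0
```

```bash
python3 st.py; python3 ptr.py 10; python3 - <<'E'
import cv2,numpy as np
b=cv2.imread("pics/top10.png");a=cv2.imread("pics/side10.png")
cv2.imwrite('pics/m10.png',np.hstack([cv2.resize(b[220:330,180:290],(440,440),interpolation=2),cv2.resize(a[235:375,265:385],(360,440),interpolation=2)]))
E
```

```text
t 14.6 p [ 589.42 -146.59  304.29] q [-0.24  0.38  0.37  1.56 -0.   -1.64] F [-0.49  0.28  0.1 ] yawx,y [-1.75  2.97] z [ 0. -0. -1.] open 42.34126046154159
chamber frame 202.16253844672192 84.39585035995371 304.2871935478127
top r 125 [227.4 292.8] r 15.797356580430007 72.08658249894158 ang mean 2.805 far 2.783
top g 45 [221.9 309.2] r 77.323855901154 96.59659619083484 ang mean 2.818 far 2.804
side r 37 [271.1 217. ] r 18.64406013313146 67.23052809151928 ang mean 2.768 far 2.773
side g 14 [259.1 217.1] r 79.76488479211105 93.2009413000325 ang mean 2.780 far 2.777
```

View pics/m10.png

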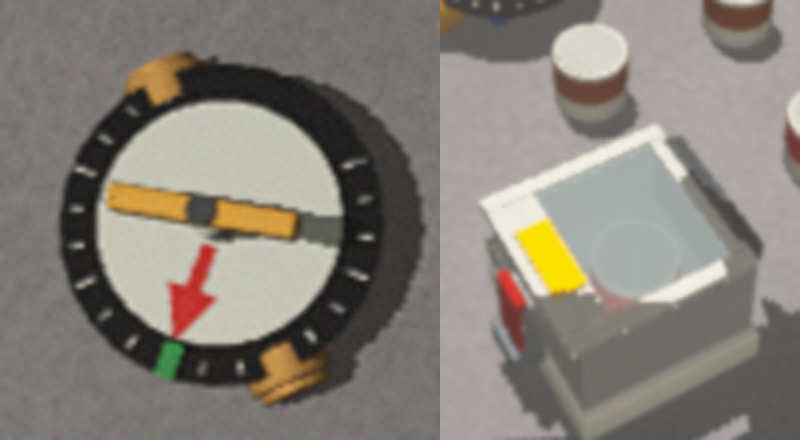

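The pointer tip at (177,338) meets the green block at (172,345): both views agree to about 0.01 rad. The lid is shut with the can inside and nothing is touching it, so I'll hand in.

```bash
python3 -c "
from station import r
print(r.hand_in())"
```

```text
the job is handed in; nothing more can be done
None
```

The job is handed in (no verdict came back): the lid is latched shut with the can inside, the valve pointer stands within about 0.01 rad of the green mark, and the robot is clear of everything, after about 15 s of the 67 s allowed.

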